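# Catch tin under the chute, mill lid held at half twist

## Robot

A 6-joint arm with a two-finger parallel gripper is mounted at the origin on the work surface. World frame = base frame: x ahead of the robot, y to its left, z up, the work surface at z = 0. Lengths are in m, angles in rad, forces in N, time in s.
With the tool pointing down it reaches from about 0.35 to 0.975 m from the base axis. Payload 4.9 kg.
Tool frame: the origin (TCP) lies midway between the tips of the shut fingers; the grasp point (between the pads) lies 19 mm behind it; z points along the fingers, y is the line along which they close (so a half turn about z gives the same grasp; the last joint's range is limited). The gripper opens to 85 mm and grips with 20 to 120 N. Pads are 22 mm wide; open, the fingers measure 114 mm over their backs; the gripper's body (76 mm by 85 mm) begins 54 mm behind the grasp point. The pads swing forward as they close: fully open they stand 13 mm farther back than shut.
Start: joints at [1.069, 0.053, 1.613, -0, 1.476, -0.119], TCP at [0.233, 0.58, 0.231] pointing down, gripper open.
Joint ranges: [-3.01, 3.01], [-1.01, 2.22], [0.06, 2.58], [-1.02, 4.17], [0.09, 2.62], [-3.14, 3.14]. Speed limits (rad/s): [2.57, 2.57, 3.14, 3.14, 3.14, 3.14].

## Interface

Orientations are given as a rotation vector (axis times angle).
In Python, from station import ctrl gives the robot as it stands.
- The arm moves only by the tool step_arm, never from a script. Its argument "targets" is a list of rows, each an object with "travel": the shift along the world's x, y, z as a fraction of full scale, a list of three; "angular": the turn, a rotation vector about the world's x, y, z as a fraction of full scale, a list of three; "gripper": the opening, from 0 (shut) to 1 (fully open). In form: [{"travel": [x, y, z], "angular": [rx, ry, rz], "gripper": gripper}, ...]. A call has 1 to 10 rows; each row is the pose to reach, as a shift and turn from the pose commanded when the call began; what a row does not reach only later rows make up. Full scale, the value 1, is 0.6 m for a shift and pi/4 rad for a turn. A row lasts 1/10 s, in which the tool goes at most 50 mm and 8.59 degrees, less where a joint would pass 70% of its speed; a pose out of reach is approached as far as the arm can. A call with a number of a shift or a turn outside -1 to 1 is refused whole. A call with a gripper value outside its range is refused whole. The fingers move at their own pace and stop on an object; "squeeze" is the grip in N (left out, the last holds). Time passes only in rows, so rows that repeat a pose let the fingers close. It gives the time, the measured TCP pose, the force, the opening and the grip force at its end, in the units of the state.
- ctrl.get_obs(): the state, without advancing time (a new reading comes with each control period).
- ctrl.get_image(name): name is "scene" or "top"; returns a dict with "img" (384x512x3 uint8, red, green, blue), "fx", "fy", "cx", "cy" (pixels), "D" ([k1, k2, p1, p2, k3] as OpenCV has them; the pictures are not rectified), "rvec" (rotation vector, rad) and "tvec" (3), from world to camera coordinates, as OpenCV has them. Camera axes: x right, y down, z forward; pixel columns grow to the right and rows downward; lengths in m; the calibration is good to about 2 mm. A picture is of the moment at which its call begins. There is no depth.
- ctrl.finish_job(): hands the job in; it is judged then, once.
The state is a dict: "t": time; "q": joint angles; "dq": joint speeds; "effort": joint torques, N m; "tool_pos": TCP position; "tool_rot": TCP orientation; "contact_force": force on the tool from outside, world axes, zero at the start; "wrist_torque": the same for the moment, N m; "opening": finger opening in m; "grip_force": force on a finger pad.
Only numpy, scipy, OpenCV 4.12 (cv2) and the standard library are available. Lean on these libraries where they do the work, as an engineer would, in place of code of your own. Each camera call takes 0.05 s, during which the arm holds its last target. There are 200 camera calls.

## Task

Get the blue coffee mill ready: first stand the steel catch tin upright on the mill's stage plate, centred over the black disc between the low stops, and let go. Then set the lid into the collar, lugs in the slots at the white marks, fully down, and twist it clockwise against its spring to the yellow marks, half way, never on to the red lock marks. Finish still gripping the lid, holding it there at the yellow marks; leave the other things alone.

Things in the scene. Friction and masses are not known exactly. Their poses are not given: they have to be found in the camera images.
- mill: Blue round coffee mill, 100 mm diameter (112 at the foot), 130 mm tall, fixed. Origin on its axis at the counter, z up. Dark steel bayonet collar on top, its two slots along +x and -x. A steel stage plate (84 x 92 x 8 mm) sticks out at its -y side; a dark chute (30 mm wide, 78 to 102 mm high, reaching 71 mm from the axis) ends just short of the place of the tin.
- collar (a point): Centre of the collar's top face, 130 mm above the counter, axes as the mill. Bore 64 mm, flange 6 mm thick, 34 mm deep; slots 20 mm wide, out to 41 mm from the axis. Rim marks in pairs, half a turn apart: white at the slots (0), yellow 45 degrees and red 87 degrees (lock) clockwise seen from above. A fixed stop blocks turning anticlockwise.
- stage (a point): Centre of the black disc on the stage plate's top, 8 mm above the counter, 106 mm from the mill's axis towards the mill's -y; axes as the mill. Three black stops, 14 mm tall: inner faces 31.5 mm from here at +x and -x and at +y (towards the mill); the -y side is open.
- lid: Lid standing on its nose, 58 mm tall, about 0.16 kg. Origin: centre of the nose's underside, z up. Black disc, 84 mm diameter, 20 to 27 mm up. Grey nose below, 60 mm diameter, foot tapered to 50. Two lugs at +x and -x, 12 mm wide, tips 37 mm from the axis, 5.5 to 12.5 mm up; white lines on the disc above them. Fits either way round. Fully down, the origin lies 20 mm below point collar.
- bar (a point): Middle of the top of the lid's upright orange grip bar, 58 mm above the lid's origin, axes as the lid. The bar runs along x (in line with the lugs), 50 mm long, 14 mm wide, 31 mm tall above the disc: pinch it across its width from above.
- ring (a joint): Green sprung ring in the collar, rad, with two green pointers beside the rim; the lugs push it round. 0 at rest; met after 0.21 rad of twist, then it reads the twist less 0.21: 0.575 at the yellow marks, 1.31 at the lock. It springs the lid back: 0.03 N m when met, 0.10 at half, 0.19 at the lock.
- tin: Open steel catch tin, round, 54 mm diameter at its rim, slightly narrower at the foot, 65 mm tall, 3 mm wall, 0.13 kg. Origin: centre of its underside, z up.
- tamper: Steel coffee tamper standing upright, 58 mm diameter, 85 mm tall; leave alone.
- jug: Aluminium milk jug with a handle, 80 mm diameter, 100 mm tall; leave alone.
- syrup: Amber syrup bottle, 60 mm diameter, 170 mm tall; leave alone.
- jar: Glass jar with a wooden cap, 80 mm diameter, 110 mm tall; leave alone.
- spoon: Steel spoon lying on the counter; leave alone.
- cup: White coffee cup with a handle, 70 mm diameter, 60 mm tall; leave alone.
Not all that is in view belongs to the job. Leave any pink or turquoise look-alike of the lid alone.

How it is judged:
By the outcome, as a careful person would: the job done as asked, in the order asked, and still so for the second after the job is handed in, while the arm keeps its last pose, push and grip.
It also fails if it takes over 61 s, if anything falls off the work surface, if the arm or the gripper's body presses on something with over 40 N, if the wrist force passes 120 N, or if a joint passes its speed limit or range.

## Working session

There is one attempt and no reset: what is moved stays moved. The work goes in short steps, Python scripts to look and compute and a tool call to move; the robot and the scene stay as the last step left them, time stands still between calls to the robot, and variables do not carry over. Pictures are saved under pics/ and viewed, at most 10 in all, crops included, and the job is handed in when it is done.

Besides the shell and the picture viewer there is one more tool, called after "Call:" by a JSON object that holds its "api" and its "payload". step_arm: Moves the arm, as the interface text tells. Its arguments: {"type":"object","properties":{"targets":{"type":"array"},"squeeze":{"type":"number"}},"required":["targets"]}

```bash
mkdir -p pics && cat > h.py <<'E'
import numpy as np, cv2
from station import ctrl
def cam(n):
    d=ctrl.get_image(n); d['K']=np.array([[d['fx'],0,d['cx']],[0,d['fy'],d['cy']],[0,0,1.]]); d['D']=np.array(d['D'],float)
    d['R']=cv2.Rodrigues(np.array(d['rvec'],float))[0]; d['t']=np.array(d['tvec'],float); return d
def ray(d,uv,z):
    p=cv2.undistortPoints(np.array(uv,float).reshape(-1,1,2),d['K'],d['D']).reshape(-1,2)
    r=np.c_[p,np.ones(len(p))]@d['R']; c=-d['R'].T@d['t']
    return c+r*((z-c[2])/r[:,2])[:,None]
def proj(d,P):
    return cv2.projectPoints(np.array(P,float).reshape(-1,1,3),np.array(d['rvec'],float),d['t'],d['K'],d['D'])[0].reshape(-1,2)
def save(d,f,crop=None,s=1):
    im=d['img'][:,:,::-1]
    if crop: x0,y0,x1,y1=crop; im=im[y0:y1,x0:x1]
    cv2.imwrite(f,cv2.resize(im,None,fx=s,fy=s,interpolation=cv2.INTER_CUBIC))
E
python3 - <<'E'
from h import *
import pickle
s=cam('scene');t=cam('top');pickle.dump((s,t),open('im0.pkl','wb'))
save(s,'pics/s0.png',None,1.5);save(t,'pics/t0.png',None,1.5)
for d in(s,t): print(-d['R'].T@d['t'],d['R'][2],d['fx'])
print(ctrl.get_obs())
E
```

```text
[1.45246532 0.55891526 1.12813874] [-0.6093214  -0.38316012 -0.69420152] 493.7494924861861
[ 0.37606146 -0.02753466  1.55000861] [ 0.14405223  0.01555991 -0.98944775] 456.3022120589808
{'t': 0.1, 'q': array([ 1.06900409e+00,  5.32881800e-02,  1.61414194e+00, -2.97119548e-05,
        1.47602765e+00, -1.19000385e-01]), 'dq': array([ 8.07085100e-04, -3.37786437e-03, -3.13467724e-03,  4.12877785e-04,
        2.02507429e-03, -4.61296603e-05]), 'effort': array([ 3.23077811e-04, -3.94903886e+01, -3.71363926e+01, -9.90071112e-05,
        3.94414034e-03, -7.89462149e-06]), 'tool_pos': array([0.23317835, 0.57926338, 0.23019643]), 'tool_rot': array([-5.97516027e-01, -3.08369405e+00,  2.80342535e-03]), 'contact_force': array([-0.51172312, -0.47962977,  0.47056168]), 'wrist_torque': array([ 0.01153523, -0.02205902, -0.01000522]), 'grip_force': 0.0, 'opening': 0.08551070153379937}
```

View pics/s0.png

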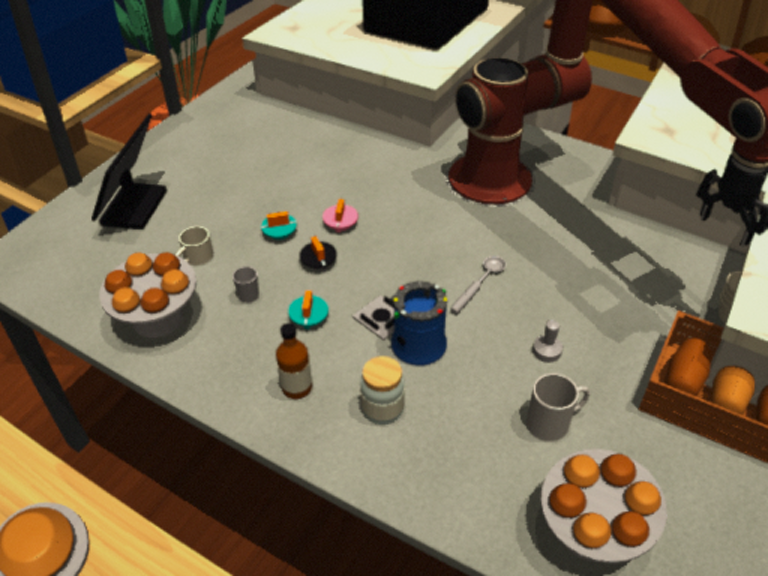

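View pics/t0.png

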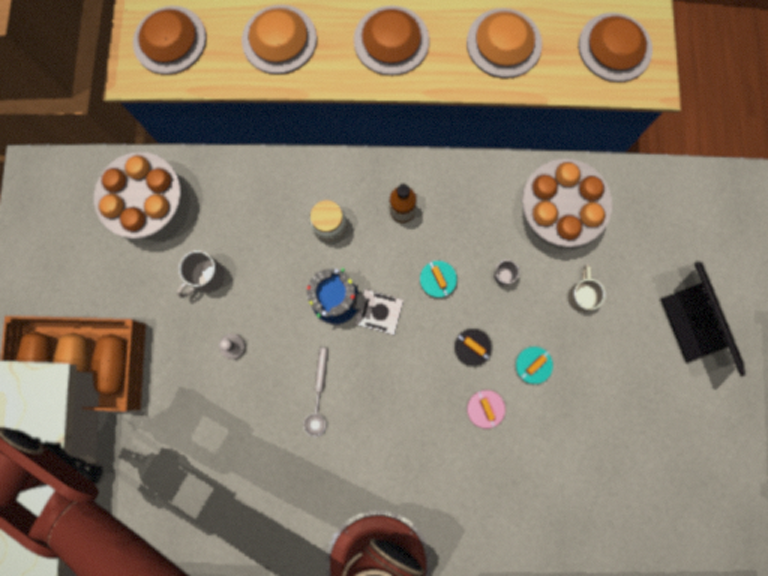

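Top picture (512-px coordinates). Lid candidates:
- black (315,231)
- turquoise (292,186)
- turquoise (357,243)
- pink (325,272)

I choose the black one. Tin candidates:
- open grey tin (338,182)
- white cup with handle (392,196)
- jug (131,180)
- tamper (155,231)

I choose (338,182). The mill is at (221,195), with the stage to its right at (254,208).

```bash
python3 - <<'E'
from h import *
import pickle
s,t=pickle.load(open('im0.pkl','rb'))
save(t,'pics/c0.png',(195,160,355,255),5)
def comp(d,m,near):
    n,l,st,c=cv2.connectedComponentsWithStats(m.astype(np.uint8))
    i=min([k for k in range(1,n) if st[k,4]>8],key=lambda k:np.hypot(*(c[k]-near)))
    ys,xs=np.where(l==i); return np.c_[xs,ys].astype(float)
for n,d,lid in(('top',t,(315,231)),('scene',s,(212,166))):
    im=d['img'].astype(int);hsv=cv2.cvtColor(d['img'],cv2.COLOR_RGB2HSV)
    org=(hsv[...,0]<20)&(hsv[...,1]>170)&(hsv[...,2]>140)
    p=comp(d,org,lid);c=p.mean(0)
    w=ray(d,p,0.058 if n=='top' else .045);e,v=np.linalg.eigh(np.cov(w[:,:2].T))
    print(n,'bar',c,len(p),w.mean(0),'ang',np.degrees(np.arctan2(v[1,1],v[0,1]))%180,np.sqrt(e)*12**.5)
    # black disc
    bl=(hsv[...,2]<60)
    yy,xx=np.mgrid[:384,:512]; m=(bl|org)&(np.hypot(xx-lid[0],yy-lid[1])<22)
    p=comp(d,m,lid);el=cv2.fitEllipse(cv2.convexHull(p.astype(np.float32)))
    print(' disc',el, ray(d,[el[0]],.027))
    for nm,lo,hi in(('yel',22,36),('red',-1,-1),('grn',45,75)):
        q=(hsv[...,0]>lo)&(hsv[...,0]<hi)&(hsv[...,1]>120)&(hsv[...,2]>90) if nm!='red' else ((hsv[...,0]<6)|(hsv[...,0]>172))&(hsv[...,1]>140)&(hsv[...,2]>90)
        cc=(221,195) if n=='top' else (280,205)
        q&=np.hypot(xx-cc[0],yy-cc[1])<28
        k,l,st,ce=cv2.connectedComponentsWithStats(q.astype(np.uint8))
        for i in range(1,k):
            if st[i,4]>1:print('  ',nm,ce[i].round(1),st[i,4],ray(d,[ce[i]],.131)[0].round(4))
print('tin rim?',ray(t,[(338,182)],.065))
E
```

```text
top bar [315.89393939 230.13636364] 66 [ 0.48265915 -0.20101369  0.058     ] ang 54.40177263297626 [0.01485464 0.0472355 ]
 disc ((318.0194091796875, 227.2628173828125), (12.62437629699707, 20.693445205688477), 128.47174072265625) [[ 0.49462808 -0.21167251  0.027     ]]
   yel [232.8 187. ] 4 [0.6077 0.0704 0.131 ]
   yel [207.  201.5] 2 [0.5598 0.15   0.131 ]
   red [205.5 191. ] 2 [0.5931 0.1561 0.131 ]
   red [234.5 197.5] 4 [0.5744 0.0638 0.131 ]
   grn [212.3 209.7] 3 [0.5343 0.1322 0.131 ]
scene bar [211.2826087  162.60869565] 46 [ 0.47379943 -0.20592779  0.045     ] ang 55.21855683086881 [0.01512016 0.05053735]
 disc ((211.40744018554688, 169.86300659179688), (23.41225814819336, 23.69374656677246), 23.513803482055664) [[ 0.48759055 -0.19745929  0.027     ]]
   yel [263.5 199.2] 10 [0.6067 0.0716 0.131 ]
   yel [296.1 199.1] 8 [0.5601 0.1511 0.131 ]
   red [267.2 191.6] 5 [0.5749 0.0655 0.131 ]
   red [292.7 206.9] 9 [0.5918 0.1567 0.131 ]
   grn [295.5 193.5] 4 [0.541  0.1392 0.131 ]
   grn [263.5 208.5] 4 [0.6379 0.0897 0.131 ]
tin rim? [[ 0.64287677 -0.27263849  0.065     ]]
```

View pics/c0.png

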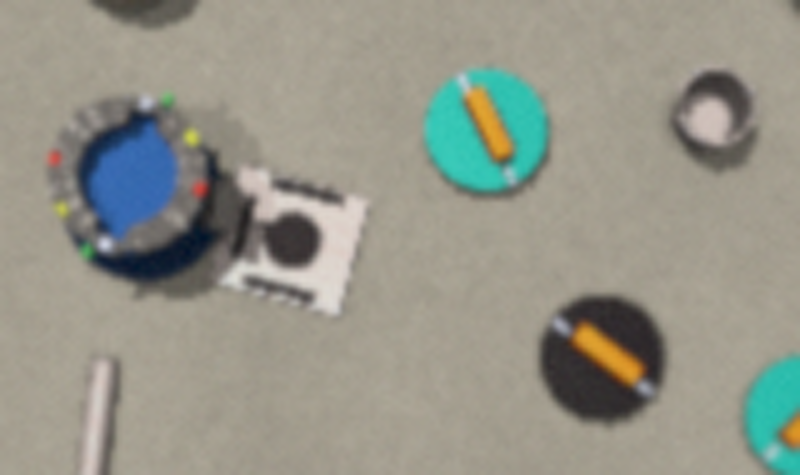

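The crop shows the black lid centred near crop (603,357), with its bar and white lines running from (561,325) to (647,388). The open tin is at about (714,112). On the mill, the white marks are at (147,102) and (106,245), and the stage disc is at (293,240). Both choices hold up, so next I refine the positions with both cameras.

```bash
cat >> h.py <<'E'
def circ(c,r,z,n=90):
    a=np.linspace(0,2*np.pi,n,endpoint=False); return np.c_[c[0]+r*np.cos(a),c[1]+r*np.sin(a),np.full(n,z)]
def fitc(cams,c0,r,z,span=.012):
    out=[]
    for d in cams:
        im=cv2.GaussianBlur(d['img'],(0,0),.8).astype(np.float32)
        def s(c):
            f=lambda rr:cv2.remap(im,*[np.ascontiguousarray(v[None].astype(np.float32)) for v in proj(d,circ(c,rr,z)).T],cv2.INTER_LINEAR)[0]
            return np.abs(f(r+.003)-f(r-.003)).sum(1).clip(0,120).mean()
        g=np.arange(-span,span+1e-6,.001)
        S=np.array([[s((c0[0]+a,c0[1]+b)) for b in g] for a in g]);i,j=np.unravel_index(S.argmax(),S.shape)
        w=(S>S.max()*.93);A,B=np.meshgrid(g,g,indexing='ij')
        out.append((np.round([c0[0]+(A*w).sum()/w.sum(),c0[1]+(B*w).sum()/w.sum()],4),round(float(S.max()),1)))
    return out
E
python3 - <<'E'
from h import *
import pickle
s,t=pickle.load(open('im0.pkl','rb'))
o=lambda u:[((a+.5)/5-.5+195,(b+.5)/5-.5+160) for a,b in u]
w=ray(t,o([(561,325),(647,388)]),.027);print('lidwhite',w,np.degrees(np.arctan2(*(w[0]-w[1])[1::-1])))
print('lid disc c',ray(t,o([(603,357)]),.027), 'fit',fitc((t,s),(.484,-.2),.042,.027))
w=ray(t,o([(147,102),(106,245)]),.13);print('slots',w.mean(0),np.degrees(np.arctan2(*(w[0]-w[1])[1::-1])))
m=ray(t,o([(293,240)]),.008);print('stage',m, 'fit r?',[fitc((t,s),m[0],r,.008,.008) for r in(.012,.014,.016)])
m=ray(t,o([(714,112)]),.065)[0];print('tin',m,'rim',fitc((t,s),m,.027,.065),'foot',fitc((t,s),m,.026,.001))
E
```

```text
lidwhite [[ 0.50275948 -0.17403383  0.027     ]
 [ 0.46185268 -0.23188239  0.027     ]] 54.73449022897928
lid disc c [[ 0.48193574 -0.20232109  0.027     ]] fit [(array([ 0.4811, -0.202 ]), 114.0), (array([ 0.4874, -0.1972]), 91.1)]
slots [0.58388503 0.11021794 0.13      ] -13.899685681396345
stage [[0.55828379 0.00699181 0.008     ]] fit r? [[(array([0.5577, 0.0026]), 78.5), (array([0.5565, 0.0025]), 75.8)], [(array([0.5584, 0.0077]), 111.8), (array([0.5571, 0.008 ]), 102.0)], [(array([0.5584, 0.008 ]), 116.6), (array([0.5567, 0.008 ]), 111.1)]]
tin [ 0.64283136 -0.27064422  0.065     ] rim [(array([ 0.644 , -0.2722]), 92.3), (array([ 0.6517, -0.2677]), 86.6)] foot [(array([ 0.6545, -0.2815]), 97.6), (array([ 0.6429, -0.2774]), 83.4)]
```

Fixes in world coordinates:
- **Lid:** (.482,−.2015), bar at 54.5°
- **Tin:** (.643,−.271)
- **Mill:** (.5837,.1106), slots at −14°
- **Stage:** (.558,.0077)

Now I move over the tin with tool y at −14°.

Call:
{"api": "step_arm", "payload": {"targets": [{"travel":[0.333,-0.7,0],"angular":[0,0,-0.91],"gripper":1},{"travel":[0.333,-0.7,0],"angular":[0,0,-0.91],"gripper":1},{"travel":[0.333,-0.7,0],"angular":[0,0,-0.91],"gripper":1},{"travel":[0.333,-0.7,0],"angular":[0,0,-0.91],"gripper":1},{"travel":[0.333,-0.7,0],"angular":[0,0,-0.91],"gripper":1},{"travel":[0.333,-0.7,0],"angular":[0,0,-0.91],"gripper":1},{"travel":[0.333,-0.7,0],"angular":[0,0,-0.91],"gripper":1},{"travel":[0.333,-0.7,0],"angular":[0,0,-0.91],"gripper":1},{"travel":[0.333,-0.7,0],"angular":[0,0,-0.91],"gripper":1},{"travel":[0.333,-0.7,0],"angular":[0,0,-0.91],"gripper":1}]}}

```text
t: 1.1
tool_pos: [0.4342, 0.1561, 0.2309]
tool_rot: [1.645, 2.676, -0.002]
contact_force: [-0.2, 0.7, 0.2]
opening: 0.0852
grip_force: 0.0
```

Call:
{"api": "step_arm", "payload": {"targets": [{"travel":[0.35,-0.717,-0.1],"angular":[0,0,-0.91],"gripper":1},{"travel":[0.35,-0.717,-0.1],"angular":[0,0,-0.91],"gripper":1},{"travel":[0.35,-0.717,-0.1],"angular":[0,0,-0.91],"gripper":1},{"travel":[0.35,-0.717,-0.1],"angular":[0,0,-0.91],"gripper":1},{"travel":[0.35,-0.717,-0.1],"angular":[0,0,-0.91],"gripper":1},{"travel":[0.35,-0.717,-0.1],"angular":[0,0,-0.91],"gripper":1},{"travel":[0.35,-0.717,-0.1],"angular":[0,0,-0.91],"gripper":1},{"travel":[0.35,-0.717,-0.1],"angular":[0,0,-0.91],"gripper":1},{"travel":[0.35,-0.717,-0.1],"angular":[0,0,-0.91],"gripper":1},{"travel":[0.35,-0.717,-0.1],"angular":[0,0,-0.91],"gripper":1}]}}

```text
t: 2.1
tool_pos: [0.6434, -0.2734, 0.1697]
tool_rot: [-2.474, -1.935, 0.001]
contact_force: [0.8, 0.4, 0.9]
opening: 0.0855
grip_force: 0.0
```

Call:
{"api": "step_arm", "payload": {"targets": [{"travel":[0,0,-0.1],"angular":[0,0,0],"gripper":1},{"travel":[0,0,-0.1],"angular":[0,0,0],"gripper":1},{"travel":[0,0,-0.1],"angular":[0,0,0],"gripper":1}]}}

```text
t: 2.4
tool_pos: [0.6406, -0.2688, 0.1069]
tool_rot: [-2.467, -1.933, 0.005]
contact_force: [-0.5, -0.1, -0.8]
opening: 0.0854
grip_force: 0.0
```

```bash
python3 - <<'E'
from h import *
a=cam('top');b=cam('scene')
A=cv2.resize(a['img'][150:230,290:390,::-1],None,fx=5,fy=5,interpolation=2)
B=cv2.resize(b['img'][130:230,125:225,::-1],None,fx=4,fy=4,interpolation=2)
c=np.zeros((400,900,3),np.uint8);c[:,:500]=A;c[:,500:]=B;cv2.imwrite('pics/g1.png',c[:,100:])
print(ctrl.get_obs()['tool_pos'],proj(b,[ctrl.get_obs()['tool_pos']]))
E
```

```text
[ 0.64341837 -0.26981905  0.11217505] [[161.74280948 170.92255101]]
```

View pics/g1.png

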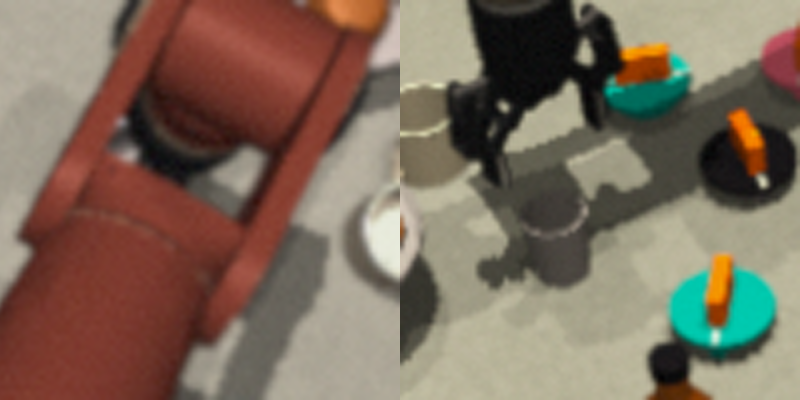

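The gripper is above the tin with its fingers straddling it. The rim centre is at scene px of about (164.5,182.3).

```bash
python3 - <<'E'
from h import *
b=cam('scene');print(ray(b,[(164,182),(164.5,182.5)],.065), ray(b,[(164.3,198.5)],0))
print(ctrl.get_obs()['tool_pos'])
E
```

```text
[[ 0.64320455 -0.26928703  0.065     ]
 [ 0.64420869 -0.26647025  0.065     ]] [[ 0.6544765  -0.27057778  0.        ]]
[ 0.6441271  -0.27014592  0.11353027]
```

Call:
{"api": "step_arm", "payload": {"targets": [{"travel":[0,0,-0.05],"angular":[0,0,0],"gripper":1},{"travel":[0,0,-0.1],"angular":[0,0,0],"gripper":1},{"travel":[0,0,-0.13],"angular":[0,0,0],"gripper":1},{"travel":[0,0,-0.13],"angular":[0,0,0],"gripper":1},{"travel":[0,0,-0.13],"angular":[0,0,0],"gripper":0},{"travel":[0,0,-0.13],"angular":[0,0,0],"gripper":0},{"travel":[0,0,-0.13],"angular":[0,0,0],"gripper":0},{"travel":[0,0,-0.13],"angular":[0,0,0],"gripper":0},{"travel":[0,0,-0.13],"angular":[0,0,0],"gripper":0},{"travel":[0,0,-0.13],"angular":[0,0,0],"gripper":0}], "squeeze": 30}}

```text
t: 3.55
tool_pos: [0.645, -0.2714, 0.0363]
tool_rot: [2.469, 1.935, 0.003]
contact_force: [1.2, 0.5, 7.1]
opening: 0.0514
grip_force: 31.1
```

```bash
python3 - <<'E'
from station import ctrl
print(ctrl.get_obs())
E
```

```text
{'t': 3.55, 'q': array([-5.04537555e-01,  3.94958668e-01,  1.55711651e+00,  7.32948069e-05,
        1.18481793e+00, -2.63150430e-01]), 'dq': array([ 0.00098612, -0.00057559,  0.00086541,  0.00150673,  0.00061072,
        0.00235785]), 'effort': array([-1.81601951e-01, -4.54646873e+01, -2.94643253e+01, -5.05663455e-02,
       -5.31019515e-02,  8.02275663e-04]), 'tool_pos': array([ 0.64504229, -0.27141501,  0.03629933]), 'tool_rot': array([2.4693861 , 1.9351315 , 0.00297946]), 'contact_force': array([1.21151673, 0.538645  , 7.11303654]), 'wrist_torque': array([0.04361287, 0.00986423, 0.05688306]), 'grip_force': 31.083434679931656, 'opening': 0.051435442148960724}
```

Call:
{"api": "step_arm", "payload": {"targets": [{"travel":[0,0,0.08],"angular":[0,0,0],"gripper":0},{"travel":[0,0,0.16],"angular":[0,0,0],"gripper":0},{"travel":[0,0,0.2],"angular":[0,0,0],"gripper":0},{"travel":[-0.02,0.06,0.2],"angular":[0,0,0],"gripper":0},{"travel":[-0.04,0.13,0.2],"angular":[0,0,0],"gripper":0},{"travel":[-0.062,0.2,0.2],"angular":[0,0,0],"gripper":0},{"travel":[-0.084,0.27,0.2],"angular":[0,0,0],"gripper":0},{"travel":[-0.106,0.34,0.2],"angular":[0,0,0],"gripper":0},{"travel":[-0.128,0.41,0.2],"angular":[0,0,0],"gripper":0},{"travel":[-0.145,0.465,0.2],"angular":[0,0,0],"gripper":0}], "squeeze": 40}}

```text
t: 4.55
tool_pos: [0.5549, 0.0107, 0.1531]
tool_rot: [-2.472, -1.938, 0.0]
contact_force: [0.5, -0.6, -1.9]
opening: 0.0513
grip_force: 42.2
```

Call:
{"api": "step_arm", "payload": {"targets": [{"travel":[0,0,0],"angular":[0,0,0],"gripper":0},{"travel":[0,0,0],"angular":[0,0,0],"gripper":0},{"travel":[0,0,0],"angular":[0,0,0],"gripper":0}]}}

```text
t: 4.85
tool_pos: [0.5565, 0.0078, 0.1534]
tool_rot: [2.473, 1.937, -0.0]
contact_force: [-0.0, -0.6, -0.9]
opening: 0.0513
grip_force: 42.3
```

```bash
python3 - <<'E'
from h import *
b=cam('scene');o=ctrl.get_obs();p=o['tool_pos'];print(p,o['tool_rot'],o['opening'],o['grip_force'])
# tin rim expected at z p+0.029 (bottom 36 below TCP)
u=proj(b,[p+[0,0,.029]])[0];print(u)
x,y=u.astype(int);save(b,'pics/g2.png',(x-50,y-40,x+50,y+60),6)
print(fitc((b,),p[:2],.027,p[2]+.029,.008))
print(proj(b,[[.558,.0077,.008]]))
E
```

```text
[0.55655818 0.00755162 0.15336228] [ 2.47375258e+00  1.93599674e+00 -1.62612691e-04] 0.051281764695014415 42.28488920514792
[252.95815769 167.79109649]
[(array([0.5553, 0.0053]), 36.6)]
[[253.47676788 209.81983716]]
```

View pics/g2.png

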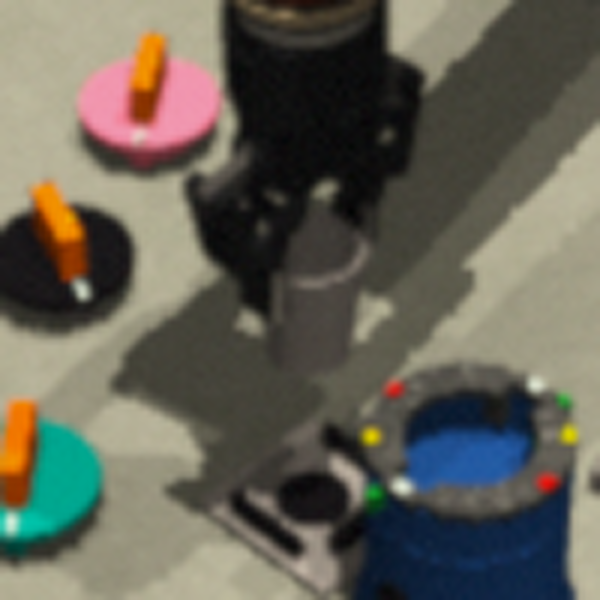

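The tin hangs upright in the grip. Its right rim edge is at crop x≈368 and its foot spans crop x 270–350, bottom at y≈372. The stage disc is at crop (313,497). I'll compare this with the model to get the offset along the pads.

```bash
python3 - <<'E'
from h import *
b=cam('scene');p=ctrl.get_obs()['tool_pos']
o=np.array([252-50,167-40])
cc=lambda q:(q-o+.5)*6-.5
tx=np.array([np.cos(np.radians(76)),np.sin(np.radians(76))])
for k in (-.004,0,.004,.008):
    c=p[:2]+k*tx
    R=cc(proj(b,circ(c,.027,p[2]+.029)));F=cc(proj(b,circ(c,.025,p[2]-.036)))
    print(k,'rim right',R[R[:,0].argmax()].round(),'rim bottom',R[R[:,1].argmax()].round(),'foot x',F[:,0].min().round(),F[:,0].max().round(),'foot bottom',F[F[:,1].argmax()].round())
print(cc(proj(b,circ([.558,.0077],.016,.008))).min(0),cc(proj(b,circ([.558,.0077],.016,.008))).max(0))
g=b['img'].sum(2).astype(int)
for r in (168,174,180,186): print(r,g[r,240:268])
E
```

```text
-0.004 rim right [359. 243.] rim bottom [303. 282.] foot x 253.0 355.0 foot bottom [305. 377.]
0 rim right [365. 247.] rim bottom [309. 286.] foot x 259.0 361.0 foot bottom [311. 381.]
0.004 rim right [371. 251.] rim bottom [315. 290.] foot x 265.0 366.0 foot bottom [317. 385.]
0.008 rim right [377. 255.] rim bottom [321. 294.] foot x 270.0 372.0 foot bottom [322. 389.]
[280.48547424 477.05248025] [342.25064453 522.11467921]
168 [ 50  47  52  55  72  74  57  57  49  75 147 174 179 167 172 179 174 170
 171 160 164 246 299 241 196 187 189 194]
174 [181 142  78  39  43  39  66 144 200 164 205 262 311 331 331 317 283 244
 222 208 200 194 196 195 202 199 200 206]
180 [199 275 393 419 375 254 157 175 205 180 186 190 199 200 202 203 213 205
 206 200 227 366 454 474 449 348 277 263]
186 [194 189 191 187 195 191 163 150 154 172 192 192 199 203 206 200 206 202
 202 208 242 262 266 268 265 268 264 264]
```

Call:
{"api": "step_arm", "payload": {"targets": [{"travel":[0.002,-0.001,-0.05],"angular":[0,0,0],"gripper":0},{"travel":[0.002,-0.001,-0.09],"angular":[0,0,0],"gripper":0},{"travel":[0.002,-0.001,-0.12],"angular":[0,0,0],"gripper":0},{"travel":[0.002,-0.001,-0.14],"angular":[0,0,0],"gripper":0},{"travel":[0.002,-0.001,-0.155],"angular":[0,0,0],"gripper":0},{"travel":[0.002,-0.001,-0.165],"angular":[0,0,0],"gripper":0},{"travel":[0.002,-0.001,-0.172],"angular":[0,0,0],"gripper":0},{"travel":[0.002,-0.001,-0.172],"angular":[0,0,0],"gripper":0},{"travel":[0.002,-0.001,-0.172],"angular":[0,0,0],"gripper":0}]}}

```text
t: 5.85
tool_pos: [0.5579, 0.0079, 0.0507]
tool_rot: [2.472, 1.937, 0.001]
contact_force: [0.3, 0.2, -1.7]
opening: 0.0512
grip_force: 42.3
```

Call:
{"api": "step_arm", "payload": {"targets": [{"travel":[0,0,-0.004],"angular":[0,0,0],"gripper":0},{"travel":[0,0,-0.008],"angular":[0,0,0],"gripper":0},{"travel":[0,0,-0.009],"angular":[0,0,0],"gripper":0},{"travel":[0,0,-0.009],"angular":[0,0,0],"gripper":0}]}}

```text
t: 6.25
tool_pos: [0.5573, 0.008, 0.0446]
tool_rot: [-2.473, -1.938, 0.0]
contact_force: [0.1, -0.4, -2.1]
opening: 0.0512
grip_force: 42.3
```

Call:
{"api": "step_arm", "payload": {"targets": [{"travel":[0,0,-0.002],"angular":[0,0,0],"gripper":0},{"travel":[0,0,-0.002],"angular":[0,0,0],"gripper":0},{"travel":[0,0,-0.002],"angular":[0,0,0],"gripper":0}]}}

```text
t: 6.55
tool_pos: [0.5577, 0.008, 0.0442]
tool_rot: [-2.473, -1.938, -0.0]
contact_force: [-2.3, -0.1, 4.8]
opening: 0.0511
grip_force: 42.6
```

Call:
{"api": "step_arm", "payload": {"targets": [{"travel":[0,0,0],"angular":[0,0,0],"gripper":0.7},{"travel":[0,0,0],"angular":[0,0,0],"gripper":0.8},{"travel":[0,0,0],"angular":[0,0,0],"gripper":0.9},{"travel":[0,0,0],"angular":[0,0,0],"gripper":1},{"travel":[0,0,0],"angular":[0,0,0],"gripper":1},{"travel":[0,0,0],"angular":[0,0,0],"gripper":1},{"travel":[0,0,0],"angular":[0,0,0],"gripper":1}]}}

```text
t: 7.25
tool_pos: [0.5575, 0.0079, 0.0435]
tool_rot: [2.473, 1.938, -0.0]
contact_force: [0.8, -0.4, 0.6]
opening: 0.0851
grip_force: 0.0
```

Call:
{"api": "step_arm", "payload": {"targets": [{"travel":[0,0,0.04],"angular":[0,0,0],"gripper":1},{"travel":[0,0,0.08],"angular":[0,0,0],"gripper":1},{"travel":[0,0,0.14],"angular":[0,0,0],"gripper":1},{"travel":[0,0,0.2],"angular":[0,0,0],"gripper":1},{"travel":[-0.03,-0.07,0.2],"angular":[0,0,-0.1],"gripper":1},{"travel":[-0.06,-0.14,0.2],"angular":[0,0,-0.2],"gripper":1},{"travel":[-0.09,-0.21,0.2],"angular":[0,0,-0.3],"gripper":1},{"travel":[-0.12,-0.28,0.2],"angular":[0,0,-0.4],"gripper":1},{"travel":[-0.126,-0.349,0.15],"angular":[0,0,-0.478],"gripper":1},{"travel":[-0.126,-0.349,0.13],"angular":[0,0,-0.478],"gripper":1}]}}

```text
t: 8.25
tool_pos: [0.4804, -0.205, 0.1202]
tool_rot: [2.795, 1.434, -0.002]
contact_force: [-0.6, 0.4, -0.6]
opening: 0.0855
grip_force: 0.0
```

```bash
python3 - <<'E'
from h import *
a=cam('top');b=cam('scene')
A=cv2.resize(a['img'][155:235,200:280,::-1],None,fx=5,fy=5,interpolation=2)
B=cv2.resize(b['img'][130:230,190:290,::-1],None,fx=4,fy=4,interpolation=2)
cv2.imwrite('pics/g3.png',np.hstack([A,B]))
o=ctrl.get_obs();print(o['tool_pos'],o['tool_rot'])
for d in(a,b):print(fitc((d,),(.558,.0077),.027,.073,.007))
P=[[.558,.0077,.073],[.558,.0077,.008]]
print((proj(a,P)-[200,155]+.5)*5,(proj(b,P)-[190,130]+.5)*4+[400,0])
for d,o,f,sx in((a,[200,155],5,0),(b,[190,130],4,400)):
    R=(proj(d,circ([.558,.0077],.027,.073))-o+.5)*f+[sx,0];print('rim box',R.min(0),R.max(0))
E
```

```text
[ 0.47997414 -0.20121737  0.118849  ] [-2.7880854  -1.43767289  0.00388041]
[(array([0.558 , 0.0097]), 90.2)]
[(array([0.5636, 0.0098]), 94.4)]
[[265.46538393 254.16565941]
 [267.44952999 265.8910186 ]] [[654.87363041 262.26193467]
 [655.90707154 321.27934864]]
rim box [224.09626467 213.19568203] [306.85468854 295.33948596]
rim box [619.08125254 237.2129061 ] [690.69647749 287.96642238]
```

View pics/g3.png

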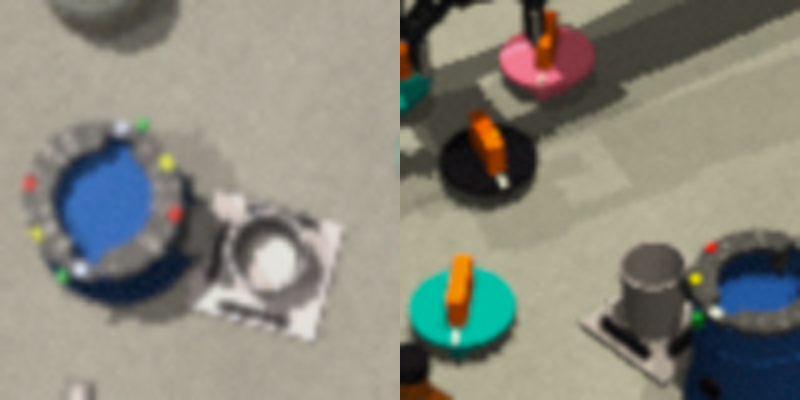

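The tin stands upright on the disc between the stops. Its right-panel rim box of about (620–686, 240–285) matches the model's (619–691, 237–288). The gripper is above the black lid, so I descend.

Call:
{"api": "step_arm", "payload": {"targets": [{"travel":[0,0,-0.06],"angular":[0,0,0],"gripper":1},{"travel":[0,0,-0.11],"angular":[0,0,0],"gripper":1},{"travel":[0,0,-0.13],"angular":[0,0,0],"gripper":1},{"travel":[0,0,-0.13],"angular":[0,0,0],"gripper":1},{"travel":[0,0,-0.13],"angular":[0,0,0],"gripper":1}]}}

```text
t: 8.85
tool_pos: [0.483, -0.2013, 0.0449]
tool_rot: [2.789, 1.443, 0.002]
contact_force: [-0.1, 0.3, 0.1]
opening: 0.0853
grip_force: 0.0
```

```bash
python3 - <<'E'
from h import *
for i in range(3):
    d=cam('scene');o=ctrl.get_obs();print(o['tool_pos'],o['tool_rot'],o['contact_force'])
save(d,'pics/g4.png',(165,115,255,195),6)
p=o['tool_pos'];c=lambda q:((proj(d,q)-[165,115]+.5)*6).round()
print(c([[.482,-.2015,.058],p]))
E
```

```text
[ 0.48335553 -0.20177288  0.04553549] [2.78787528e+00 1.44230884e+00 2.77351043e-03] [ 0.86122379 -0.69190431 -0.55168311]
[ 0.48343127 -0.20196134  0.04570385] [2.7877171  1.44177109 0.00313169] [0.0981542  0.37201546 0.21927731]
[ 0.4833203  -0.20204565  0.04561126] [2.78789352 1.44145903 0.00306788] [-0.31814616  0.25324472  1.07273815]
[[277. 282.]
 [277. 300.]]
```

View pics/g4.png

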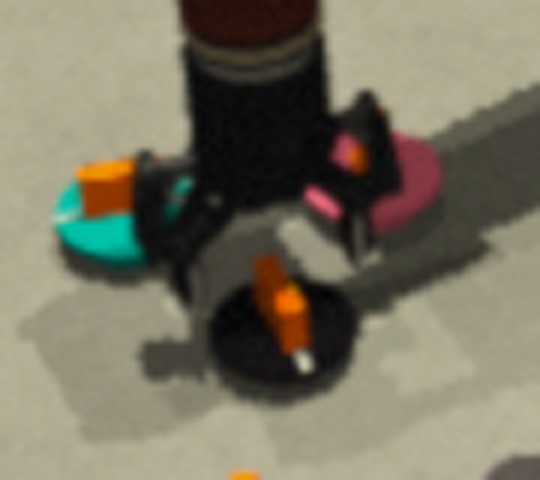

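The fingers straddle the bar; its top is at crop (280,280), as predicted. I go down and pinch.

Call:
{"api": "step_arm", "payload": {"targets": [{"travel":[0,0,-0.012],"angular":[0,0,0],"gripper":1},{"travel":[0,0,-0.022],"angular":[0,0,0],"gripper":1},{"travel":[0,0,-0.022],"angular":[0,0,0],"gripper":0.5},{"travel":[0,0,-0.022],"angular":[0,0,0],"gripper":0.3},{"travel":[0,0,-0.022],"angular":[0,0,0],"gripper":0},{"travel":[0,0,-0.022],"angular":[0,0,0],"gripper":0},{"travel":[0,0,-0.022],"angular":[0,0,0],"gripper":0},{"travel":[0,0,-0.022],"angular":[0,0,0],"gripper":0},{"travel":[0,0,-0.022],"angular":[0,0,0],"gripper":0},{"travel":[0,0,-0.022],"angular":[0,0,0],"gripper":0}], "squeeze": 80}}

```text
t: 10.0
tool_pos: [0.4821, -0.2016, 0.0306]
tool_rot: [2.79, 1.442, 0.001]
contact_force: [-0.6, 0.2, 0.9]
opening: 0.0125
grip_force: 78.3
```

```bash
python3 - <<'E'
from h import *
from scipy.spatial.transform import Rotation as R
for i in range(3):
    cam('top');o=ctrl.get_obs();m=R.from_rotvec(o['tool_rot']).as_matrix();print(o['tool_pos'],np.degrees(np.arctan2(m[1,1],m[0,1])),m[2],o['opening'],o['grip_force'],o['contact_force'])
E
```

```text
[ 0.48208578 -0.2016149   0.03060229] -35.34205690001658 [ 6.67257853e-06  6.59040512e-04 -9.99999783e-01] 0.012130243732473291 78.29975366592407 [-0.49512053  0.45134014  2.36550413]
[ 0.48207968 -0.20161121  0.03057601] -35.342429462088724 [ 1.84089830e-05  6.11593355e-04 -9.99999813e-01] 0.0123675911116764 78.30533981323242 [0.04588638 0.45602576 1.79544458]
[ 0.48209142 -0.20157408  0.03056516] -35.337735186582165 [ 3.88109680e-05  6.12851106e-04 -9.99999811e-01] 0.012795511843907809 78.31010341644287 [ 0.29389432 -0.1611118   1.31126842]
```

Call:
{"api": "step_arm", "payload": {"targets": [{"travel":[0,0,0.06],"angular":[0,0,0],"gripper":0},{"travel":[0,0,0.13],"angular":[0,0,0],"gripper":0},{"travel":[0,0,0.2],"angular":[0,0,0.15],"gripper":0},{"travel":[0,0,0.26],"angular":[0,0,0.3],"gripper":0},{"travel":[0.01,0.03,0.27],"angular":[0,0,0.45],"gripper":0},{"travel":[0.02,0.06,0.27],"angular":[0,0,0.6],"gripper":0},{"travel":[0.035,0.11,0.27],"angular":[0,0,0.75],"gripper":0},{"travel":[0.05,0.16,0.27],"angular":[0,0,0.87],"gripper":0},{"travel":[0.065,0.21,0.27],"angular":[0,0,0.95],"gripper":0},{"travel":[0.08,0.25,0.27],"angular":[0,0,1],"gripper":0}]}}

```text
t: 11.15
tool_pos: [0.5293, -0.0497, 0.1912]
tool_rot: [-2.022, -2.402, 0.001]
contact_force: [0.7, -0.1, -1.0]
opening: 0.0129
grip_force: 78.4
```

Call:
{"api": "step_arm", "payload": {"targets": [{"travel":[0.01,0.03,0],"angular":[0,0,0.12],"gripper":0},{"travel":[0.02,0.06,0],"angular":[0,0,0.25],"gripper":0},{"travel":[0.03,0.09,0],"angular":[0,0,0.4],"gripper":0},{"travel":[0.04,0.12,0],"angular":[0,0,0.55],"gripper":0},{"travel":[0.05,0.15,0],"angular":[0,0,0.7],"gripper":0},{"travel":[0.06,0.18,0],"angular":[0,0,0.82],"gripper":0},{"travel":[0.07,0.21,0],"angular":[0,0,0.92],"gripper":0},{"travel":[0.08,0.24,0],"angular":[0,0,1],"gripper":0},{"travel":[0.086,0.26,0],"angular":[0,0,1],"gripper":0},{"travel":[0.089,0.27,0],"angular":[0,0,1],"gripper":0}]}}

```text
t: 12.15
tool_pos: [0.5829, 0.1114, 0.1914]
tool_rot: [-0.954, -2.992, 0.001]
contact_force: [-0.3, 0.6, -2.9]
opening: 0.0129
grip_force: 78.4
```

Call:
{"api": "step_arm", "payload": {"targets": [{"travel":[0,0,0],"angular":[0,0,0.15],"gripper":0},{"travel":[0,0,0],"angular":[0,0,0.3],"gripper":0},{"travel":[0,0,0],"angular":[0,0,0.4],"gripper":0},{"travel":[0,0,0],"angular":[0,0,0.474],"gripper":0},{"travel":[0,0,0],"angular":[0,0,0.474],"gripper":0},{"travel":[0,0,0],"angular":[0,0,0.474],"gripper":0},{"travel":[0,0,0],"angular":[0,0,0.474],"gripper":0}]}}

```text
t: 12.85
tool_pos: [0.5832, 0.1103, 0.1922]
tool_rot: [-0.385, -3.118, 0.0]
contact_force: [0.3, -0.3, -1.6]
opening: 0.0125
grip_force: 78.4
```

```bash
cat >> h.py <<'E'
from scipy.spatial.transform import Rotation as Rt
def st():
    o=ctrl.get_obs();m=Rt.from_rotvec(o['tool_rot']).as_matrix()
    print(round(o['t'],2),o['tool_pos'].round(4),'yaw',np.degrees(np.arctan2(m[1,1],m[0,1])).round(2),o['opening'].round(4),round(o['grip_force'],1),'F',o['contact_force'].round(1),'T',o['wrist_torque'].round(2));return o
E
python3 - <<'E'
from h import *
for i in range(2): d=cam('scene');o=st()
p=o['tool_pos']; C=[245,130]
save(d,'pics/g5.png',(245,130,325,230),6)
c=lambda q:((proj(d,q)-C+.5)*6).round()
z=p[2]-.0306
print('disc',c(circ(p,.042,z+.027)).min(0),c(circ(p,.042,z+.027)).max(0),'bar',c([p+[0,0,.0274]]))
a=np.radians(166);print('whites at',c([p+[.04*np.cos(a)*s,.04*np.sin(a)*s,z+.027-p[2]] for s in(1,-1)]))
print(fitc((d,),p[:2],.042,z+.027,.006))
E
```

```text
Traceback (most recent call last):
  File "h.py", line 33, in st
    print(round(o['t'],2),o['tool_pos'].round(4),'yaw',np.degrees(np.arctan2(m[1,1],m[0,1])).round(2),o['opening'].round(4),round(o['grip_force'],1),'F',o['contact_force'].round(1),'T',o['wrist_torque'].round(2));return o
                                                                                                      ^^^^^^^^^^^^^^^^^^
AttributeError: 'float' object has no attribute 'round'
```

```bash
sed -i "s/o\['opening'\].round(4)/round(o['opening'],4)/" h.py && python3 - <<'E'
from h import *
for i in range(2): d=cam('scene');o=st()
p=o['tool_pos']; C=[245,130]
save(d,'pics/g5.png',(245,130,325,230),6)
c=lambda q:((proj(d,q)-C+.5)*6).round()
z=p[2]-.0306
print('disc',c(circ(p,.042,z+.027)).min(0),c(circ(p,.042,z+.027)).max(0),'bar',c([p+[0,0,.0274]]))
a=np.radians(166);print('whites at',c([p+[.04*np.cos(a)*s,.04*np.sin(a)*s,z+.027-p[2]] for s in(1,-1)]))
print(fitc((d,),p[:2],.042,z+.027,.006))
E
```

```text
12.95 [0.5832 0.1105 0.1923] yaw 75.94 0.0126 78.4 F [-0.7  0.5 -1.4] T [-0.04  0.02  0.01]
13.0 [0.5832 0.1105 0.1923] yaw 75.95 0.0125 78.4 F [ 0.   0.5 -2.5] T [-0.03 -0.01 -0.02]
disc [122. 267.] [306. 394.] bar [[215. 279.]]
whites at [[272. 286.]
 [153. 373.]]
[(array([0.5845, 0.1126]), 68.7)]
```

View pics/g5.png

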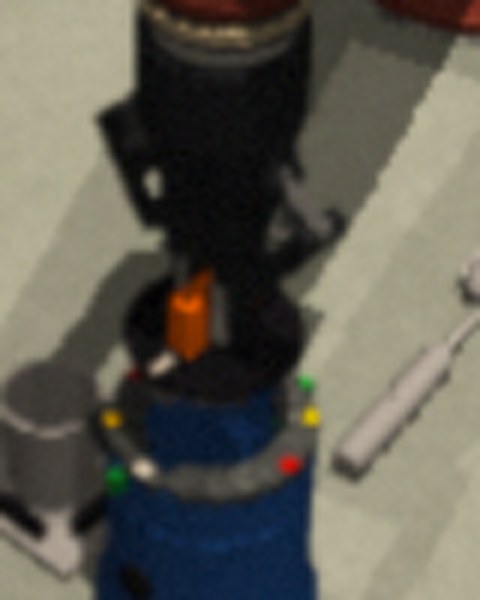

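The lid hangs level and central over the collar: disc edges at x 125–303 against the model's 122–306. Its white line at (160,362) points at the collar's white mark at (145,467). I lower it while watching the force.

Call:
{"api": "step_arm", "payload": {"targets": [{"travel":[0.001,0,-0.025],"angular":[0,0,0],"gripper":0},{"travel":[0.001,0,-0.04],"angular":[0,0,0],"gripper":0},{"travel":[0.001,0,-0.05],"angular":[0,0,0],"gripper":0},{"travel":[0.001,0,-0.054],"angular":[0,0,0],"gripper":0},{"travel":[0.001,0,-0.058],"angular":[0,0,0],"gripper":0},{"travel":[0.001,0,-0.058],"angular":[0,0,0],"gripper":0}]}}

```text
t: 13.6
tool_pos: [0.5838, 0.1106, 0.1573]
tool_rot: [-0.383, -3.118, 0.0]
contact_force: [0.3, 0.0, -1.1]
opening: 0.0128
grip_force: 78.4
```

Call:
{"api": "step_arm", "payload": {"targets": [{"travel":[0,0,-0.005],"angular":[0,0,0],"gripper":0},{"travel":[0,0,-0.01],"angular":[0,0,0],"gripper":0},{"travel":[0,0,-0.013],"angular":[0,0,0],"gripper":0},{"travel":[0,0,-0.013],"angular":[0,0,0],"gripper":0}]}}

```text
t: 14.0
tool_pos: [0.5836, 0.1105, 0.1493]
tool_rot: [-0.383, -3.117, 0.0]
contact_force: [-0.0, 0.4, -1.2]
opening: 0.0128
grip_force: 78.4
```

Call:
{"api": "step_arm", "payload": {"targets": [{"travel":[0,0,-0.004],"angular":[0,0,0],"gripper":0},{"travel":[0,0,-0.008],"angular":[0,0,0],"gripper":0},{"travel":[0,0,-0.012],"angular":[0,0,0],"gripper":0},{"travel":[0,0,-0.012],"angular":[0,0,0],"gripper":0}]}}

```text
t: 14.4
tool_pos: [0.5835, 0.1105, 0.1419]
tool_rot: [-0.383, -3.117, 0.0]
contact_force: [-0.1, -0.5, -1.6]
opening: 0.0129
grip_force: 78.4
```

Call:
{"api": "step_arm", "payload": {"targets": [{"travel":[0,0,-0.002],"angular":[0,0,0],"gripper":0},{"travel":[0,0,-0.003],"angular":[0,0,0],"gripper":0},{"travel":[0,0,-0.003],"angular":[0,0,0],"gripper":0}]}}

```text
t: 14.7
tool_pos: [0.5839, 0.1105, 0.1407]
tool_rot: [0.383, 3.118, 0.0]
contact_force: [-0.3, -0.2, -1.0]
opening: 0.0127
grip_force: 78.4
```

Call:
{"api": "step_arm", "payload": {"targets": [{"travel":[0,0,-0.001],"angular":[0,0,0],"gripper":0},{"travel":[0,0,-0.002],"angular":[0,0,0],"gripper":0},{"travel":[0,0,-0.002],"angular":[0,0,0],"gripper":0},{"travel":[0,0,-0.002],"angular":[0,0,0],"gripper":0}]}}

```text
t: 15.1
tool_pos: [0.5842, 0.1105, 0.1406]
tool_rot: [0.383, 3.117, 0.0]
contact_force: [-3.5, -1.2, 5.3]
opening: 0.0126
grip_force: 79.4
```

```bash
python3 - <<'E'
from h import *
for i in range(2): d=cam('scene');o=st()
E
```

```text
15.15 [0.5842 0.1106 0.1406] yaw 75.99 0.0131 79.4 F [-3.8 -0.8  6.3] T [0.03 0.51 0.08]
15.2 [0.5842 0.1105 0.1406] yaw 75.99 0.0126 79.4 F [-2.8 -0.8  6.7] T [0.06 0.49 0.03]
```

Seated: TCP z is .1406, exactly the predicted height, with about 6 N of downward push. Now the clockwise twist.

Call:
{"api": "step_arm", "payload": {"targets": [{"travel":[0,0,0],"angular":[0,0,0],"gripper":0},{"travel":[0,0,0],"angular":[0,0,-0.08],"gripper":0},{"travel":[0,0,0],"angular":[0,0,-0.16],"gripper":0},{"travel":[0,0,0],"angular":[0,0,-0.24],"gripper":0},{"travel":[0,0,0],"angular":[0,0,-0.32],"gripper":0},{"travel":[0,0,0],"angular":[0,0,-0.4],"gripper":0},{"travel":[0,0,0],"angular":[0,0,-0.48],"gripper":0},{"travel":[0,0,0],"angular":[0,0,-0.5],"gripper":0},{"travel":[0,0,0],"angular":[0,0,-0.5],"gripper":0}], "squeeze": 100}}

```text
t: 16.1
tool_pos: [0.5848, 0.1106, 0.1407]
tool_rot: [0.983, 2.981, 0.001]
contact_force: [-0.8, -1.0, 4.8]
opening: 0.0125
grip_force: 98.2
```

```bash
python3 - <<'E'
from h import *
for i in range(2): d=cam('scene');o=st()
E
```

```text
16.15 [0.5848 0.1106 0.1406] yaw 53.52 0.0123 98.2 F [-0.8 -0.1  5.1] T [ 0.02  0.19 -0.01]
16.2 [0.5847 0.1106 0.1406] yaw 53.52 0.0124 98.2 F [-0.1 -1.3  5.9] T [-0.01  0.19 -0.01]
```

Call:
{"api": "step_arm", "payload": {"targets": [{"travel":[0,0,0],"angular":[0,0,-0.08],"gripper":0},{"travel":[0,0,0],"angular":[0,0,-0.16],"gripper":0},{"travel":[0,0,0],"angular":[0,0,-0.24],"gripper":0},{"travel":[0,0,0],"angular":[0,0,-0.32],"gripper":0},{"travel":[0,0,0],"angular":[0,0,-0.4],"gripper":0},{"travel":[0,0,0],"angular":[0,0,-0.46],"gripper":0},{"travel":[0,0,0],"angular":[0,0,-0.5],"gripper":0},{"travel":[0,0,0],"angular":[0,0,-0.5],"gripper":0},{"travel":[0,0,0],"angular":[0,0,-0.5],"gripper":0}]}}

```text
t: 17.1
tool_pos: [0.5842, 0.1104, 0.1407]
tool_rot: [1.546, 2.734, 0.0]
contact_force: [-2.7, -2.1, 7.6]
opening: 0.0121
grip_force: 98.4
```

```bash
python3 - <<'E'
from h import *
for i in range(2): d=cam('scene');o=st()
cv2.imwrite('pics/g6.png',cv2.resize(d['img'][155:235,240:330,::-1],None,fx=8,fy=7.5/7.5*8 if 0 else 7.5,interpolation=2))
c=lambda q:((proj(d,q)-[240,155]+.5)*[8,7.5]).round()
m=np.array([.5837,.1108])
for a,n in((-14,'slot'),(-59,'yel'),(-101,'red')):
    print(n,[c([[m[0]+.047*np.cos(t),m[1]+.047*np.sin(t),.13],[m[0]+.0405*np.cos(t),m[1]+.0405*np.sin(t),.137]]).tolist() for t in np.radians([a,a+180])])
print('pointer at 0.575 rad', [c([[m[0]+.056*np.cos(t),m[1]+.056*np.sin(t),.13] for t in np.radians([a,a+180])]).tolist() for a in (-5,-5-33)])
hsv=cv2.cvtColor(d['img'],cv2.COLOR_RGB2HSV)
g=(hsv[...,0]>45)&(hsv[...,0]<75)&(hsv[...,1]>110)&(hsv[...,2]>60);g[:,:255]=0;g[:,310:]=0;g[:165]=0;g[230:]=0
k,l,s,ce=cv2.connectedComponentsWithStats(g.astype(np.uint8))
for i in range(1,k):
    w=ray(d,[ce[i]],.131)[0][:2]-m;print('green',ce[i],s[i,4],np.hypot(*w),np.degrees(np.arctan2(w[1],w[0])))
E
```

```text
17.15 [0.5842 0.1104 0.1406] yaw 31.03 0.0125 98.4 F [-2.5 -1.4  6.1] T [-0.08  0.43  0.04]
17.2 [0.5842 0.1104 0.1407] yaw 31.03 0.0123 98.4 F [-4.6 -0.6  6.4] T [-0.09  0.45  0.11]
slot [[[229.0, 402.0], [242.0, 380.0]], [[410.0, 274.0], [398.0, 270.0]]]
yel [[[188.0, 338.0], [206.0, 325.0]], [[454.0, 336.0], [436.0, 323.0]]]
red [[[220.0, 279.0], [234.0, 274.0]], [[425.0, 397.0], [411.0, 375.0]]]
pointer at 0.575 rad [[[230.0, 426.0], [407.0, 252.0]], [[173.0, 377.0], [465.0, 298.0]]]
green [260.63636364 201.45454545] 11 0.054288598813012776 -50.25170410405133
green [299.  201.5] 8 0.05511121061142249 110.60765078804076
```

View pics/g6.png

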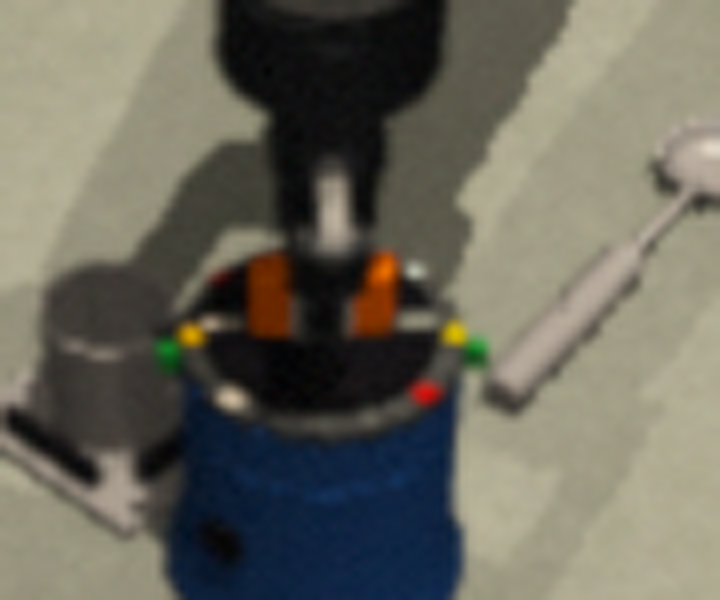

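The lid's white lines point straight at the yellow marks at (190,335) and (454,334). The green pointers have turned about 0.57 rad from rest, against 0.575 wanted. The lid is down and the tin is still in place, so I hand in.

```bash
python3 -c "
from station import ctrl
print(ctrl.finish_job())"
```

```text
the job is handed in; nothing more can be done
None
```

The job is handed in: the tin stands on the stage within about 2 mm of centre, and the lid is fully down at the yellow marks (ring about 0.57 rad of 0.575), still gripped, at about 17 s of the 61 s allowed; the verdict was not shown.

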